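# Lids on the sauce pots

### The arm

A 7-joint arm with a two-finger parallel gripper is mounted at the origin on the work surface. World frame = base frame: x ahead of the robot, y to its left, z up, the work surface at z = 0. Lengths are in m, angles in rad, forces in N, time in s.
With the tool pointing down it reaches from about 0.4 to 0.85 m from the base axis. Payload 10.4 kg.
Tool frame: the origin (TCP) lies at the very end of the fingers, on their centre line; the grasp point (between the pads) lies 19 mm behind it (grip_point_offset is the distance from the TCP to the grasp point, in m); z points along the fingers, y is the line along which they close (so a half turn about z gives the same grasp; the last joint's range is limited). The gripper opens to 87 mm and grips with 3 to 60 N. Pads are 19 mm wide; open, the fingers measure 117 mm over their backs; the gripper's body (75 mm by 190 mm) begins 51 mm behind the grasp point.
Start: joints at [-1.17, 0.332, -0.065, 1.46, 0.022, 1.35, -0.088], TCP at [0.257, 0.57, 0.223] pointing down, gripper open.
Joint ranges: [-2.6, 2.6], [-0.5, 2.12], [-1.47, 1.34], [0.16, 2.42], [-1.27, 4.41], [0.06, 2.06], [-2.6, 2.6]. Speed limits (rad/s): [2.22, 2.22, 2.79, 2.79, 3.14, 3.14, 3.14].

### API

Orientations are given as a unit quaternion [x, y, z, w].
In Python, from bench import * gives the robot as it stands.
- The arm moves only by the tool play_rows, never from a script. Its argument "increments" is text: rows parted by semicolons, each of 7 numbers parted by spaces: the turn, a rotation vector about the tool's x, y, z in rad, then the shift along the tool's x, y, z in m, then the opening, from 0 (shut) to 1 (fully open). A call has 1 to 8 rows; each row is the pose to reach, as a shift and turn from the pose commanded when the call began, along the tool's axes at that moment; what a row does not reach only later rows make up. A row lasts 1/10 s, in which the tool goes at most 50 mm and 8.59 degrees, less where a joint would pass 70% of its speed; a pose out of reach is approached as far as the arm can. A call with a gripper value outside its range is refused whole. The fingers move at their own pace and stop on an object; "grip_force" is the grip in N (left out, the last holds). Time passes only in rows, so rows that repeat a pose let the fingers close. It gives the time, the measured TCP pose, the force, the opening and the grip force at its end, in the units of the state.
- read_state(): the state, without advancing time (a new reading comes with each control period).
- camera(name): name is "scene" or "top" or "wrist"; returns a dict with "color" (480x640x3 uint8, red, green, blue), "fx", "fy", "cx", "cy" (pixels), "camera_from_world" (4x4, takes a point from world to camera coordinates); the wrist camera has in their place "mount" (4x4, takes a point from camera to tool coordinates, whose origin is the TCP and whose axes are the flange's). Camera axes: x right, y down, z forward; pixel columns grow to the right and rows downward; lengths in m; the calibration is good to about 2 mm. A picture is of the moment at which its call begins: read the wrist's pose just before it. There is no depth.
- close_job(): hands the job in; it is judged then, once.
The state is a dict: "time": time; "joint_positions": joint angles; "joint_vel": joint speeds; "joint_torque": joint torques, N m; "ee_pos": TCP position; "eef_rot": TCP orientation; "ft_force": force on the tool from outside, world axes, zero at the start; "torque": the same for the moment, N m; "width": finger opening in m; "grip_force": force on a finger pad.
Only numpy, scipy, OpenCV 4.12 (cv2) and the standard library are available. Lean on these libraries where they do the work, as an engineer would, in place of code of your own. Each camera call takes 0.05 s, during which the arm holds its last target. There are 200 camera calls.

### The job

Cover the three little steel pots: put each round lid on the pot of its size (smallest lid on the smallest pot, largest on the largest), lying flat and centred on the rim so that it overhangs about evenly all round. Set the lids down rather than dropping them, and leave the pots, the square lid, the two wooden mills and the white ramekin standing where they are.

Things in the scene. Friction and masses are not known exactly. Their poses are not given: they have to be found in the camera images.
- pot_small: the small open round steel pot, standing loose on the counter: 80 mm outside diameter, wall 3 mm, rim 55 mm above its underside, two small ear handles that stick out 16 mm on two sides (along its +y and -y), 14 mm below the rim. Origin: centre of its underside, z up. It is meant for the small round lid (92 mm).
- pot_medium: the medium open round steel pot, standing loose on the counter: 100 mm outside diameter, wall 3 mm, rim 62 mm above its underside, two small ear handles that stick out 16 mm on two sides (along its +y and -y), 14 mm below the rim. Origin: centre of its underside, z up. It is meant for the medium round lid (112 mm).
- pot_large: the large open round steel pot, standing loose on the counter: 120 mm outside diameter, wall 3 mm, rim 70 mm above its underside, two small ear handles that stick out 16 mm on two sides (along its +y and -y), 14 mm below the rim. Origin: centre of its underside, z up. It is meant for the large round lid (132 mm).
- lid_small: the small round metal lid, loose, right way up on the counter: flat underside, 92 mm diameter, 6 mm thick at the middle (3 mm at the edge), with a round black knob at its centre: 22 mm diameter from 17 to 35 mm above the underside, 16 mm below that, top at 38 mm. Origin: centre of its underside, z up. It fits the small pot, overhanging its rim by 6 mm.
- lid_medium: the medium round metal lid, loose, right way up on the counter: flat underside, 112 mm diameter, 6 mm thick at the middle (3 mm at the edge), with a round black knob at its centre: 22 mm diameter from 17 to 35 mm above the underside, 16 mm below that, top at 38 mm. Origin: centre of its underside, z up. It fits the medium pot, overhanging its rim by 6 mm.
- lid_large: the large round metal lid, loose, right way up on the counter: flat underside, 132 mm diameter, 6 mm thick at the middle (3 mm at the edge), with a round black knob at its centre: 22 mm diameter from 17 to 35 mm above the underside, 16 mm below that, top at 38 mm. Origin: centre of its underside, z up. It fits the large pot, overhanging its rim by 6 mm.
- square_lid: a square metal lid of 90 x 90 mm, 6 mm thick, with the same black knob as the round lids (top at 38 mm), lying on the counter: it belongs to none of the pots and stays where it is. Origin: centre of its underside.
- mill_left: light wooden pepper mill, turned, upright, 48 mm diameter at the foot, 120 mm tall; a bystander, loose. Origin: centre of its underside.
- mill_right: dark wooden salt mill, turned, upright, 48 mm diameter at the foot, 120 mm tall; a bystander, loose. Origin: centre of its underside.
- ramekin: small white ceramic dish, open, 60 mm diameter, 35 mm tall; a bystander, loose. Origin: centre of its underside.
Things that resemble listed ones, but are neither listed nor needed, are in the scene too. Leave any orange or purple look-alike of the lid_large alone.

How it is judged:
By the outcome, as a careful person would: the job done as asked, in the order asked, and still so for the second after the job is handed in, with the robot touching nothing.
It also fails if it takes over 83 s, if anything falls off the work surface, if the arm or the gripper's body presses on something with over 40 N, if the wrist force passes 120 N, or if a joint passes its speed limit or range.

## Working session

There is one attempt and no reset: what is moved stays moved. The work goes in short steps, Python scripts to look and compute and a tool call to move; the robot and the scene stay as the last step left them, time stands still between calls to the robot, and variables do not carry over. Pictures are saved under pics/ and viewed, at most 14 in all, crops included, and the job is handed in when it is done.

Besides the shell and the picture viewer there is one more tool, called after ">>>" as name(argument=value, ...), one argument or row to a line, values as JSON. play_rows: Moves the arm, as the interface text tells. Its arguments: {"type":"object","properties":{"increments":{"type":"string"},"grip_force":{"type":"number"}},"required":["increments"]}

```bash
ls; mkdir -p pics; cat > h.py <<'E'
from bench import *
import numpy as np, cv2
def snap(n,f):
    c=camera(n); cv2.imwrite('pics/'+f,c['color'][:,:,::-1]); np.save('pics/'+f[:-4]+'.npy',{k:v for k,v in c.items()},allow_pickle=True); return c
E
python3 - <<'E'
from h import *
s=read_state();print(s)
for n in('top','scene'):
    c=snap(n,n+'1.png');print(n,c['fx'],c['fy'],c['cx'],c['cy'],c['camera_from_world'])
E
```

```text
pics
{'time': 0.0, 'joint_positions': array([-1.16959798,  0.33290447, -0.06467718,  1.46093187,  0.02159563,
        1.349892  , -0.08852844]), 'joint_vel': array([-1.37928668e-05, -5.32062778e-04, -9.34008073e-04, -1.68623911e-04,
        1.64333823e-03,  2.31227623e-03,  1.33107129e-03]), 'joint_torque': array([-3.42747071e-04, -6.23283434e+01,  2.42859236e-02, -3.89876318e+01,
       -6.12948881e-02,  4.02751495e-02,  1.15424359e-04]), 'ee_pos': array([0.25687517, 0.56935278, 0.22173803]), 'eef_rot': array([ 2.10331669e-01,  9.77629823e-01, -7.10592257e-04, -1.17711426e-04]), 'ft_force': array([ 0.49392361, -0.02476942,  0.05870797]), 'torque': array([ 0.01071504, -0.04088495,  0.03022498]), 'grip_force': 0.0, 'width': 0.08681759260616273}
top 440.79893870627467 440.79893870627467 320.5774847973691 246.9486307097213 [[ 0.01359364 -0.99986485  0.00924622 -0.00178209]
 [-0.98443755 -0.01500307 -0.17509315  0.43248436]
 [ 0.17520821 -0.00672217 -0.98450845  0.8726838 ]
 [ 0.          0.          0.          1.        ]]
scene 515.1465048341321 515.1465048341321 319.02648309439456 241.12996221848204 [[ 1.26136517e-01  9.92011589e-01 -1.60800396e-03 -3.82525757e-02]
 [ 6.56228126e-01 -8.46562782e-02 -7.49798613e-01 -2.73092543e-01]
 [-7.43945042e-01  9.35217678e-02 -6.61664155e-01  1.74475651e+00]
 [ 0.00000000e+00  0.00000000e+00  0.00000000e+00  1.00000000e+00]]
```

View pics/top1.png

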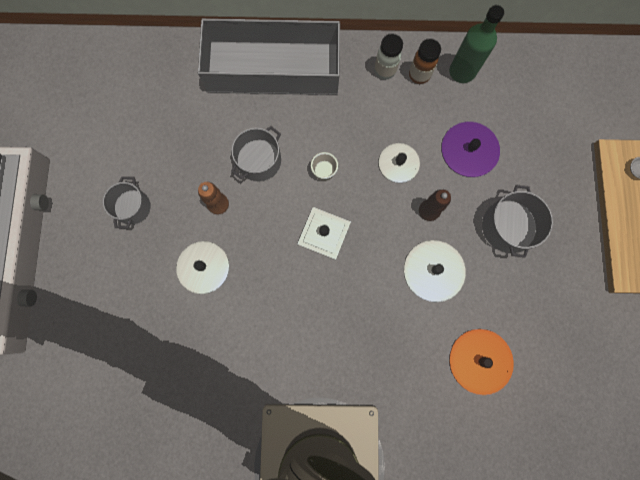

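View pics/scene1.png

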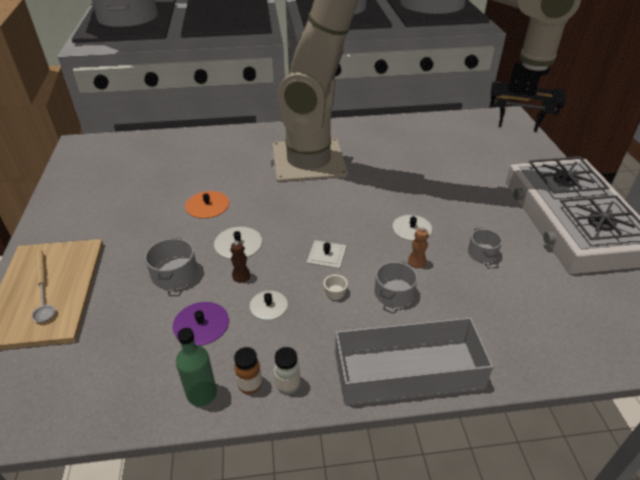

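Candidates in top: white round lids small (400,163), medium (203,268), large (435,270). Look-alikes to leave: purple (471,149), orange (482,362), and the square lid (324,233). Pots are at (124,202), (256,152) and (520,220). Next are the close crops and measurements.

```bash
cat >> h.py <<'E'
from scipy.optimize import least_squares
def unproj(c,uv,z,T=None):
    T=c['camera_from_world'] if T is None else T
    uv=np.atleast_2d(np.asarray(uv,float)); R,t=T[:3,:3],T[:3,3]; o=-R.T@t
    d=np.c_[(uv[:,0]-c['cx'])/c['fx'],(uv[:,1]-c['cy'])/c['fy'],np.ones(len(uv))]@R
    return (o+d*((z-o[2])/d[:,2])[:,None])[:,:2]
def proj(c,P,T=None):
    T=c['camera_from_world'] if T is None else T
    q=np.atleast_2d(P)@T[:3,:3].T+T[:3,3]; return np.c_[q[:,0]/q[:,2]*c['fx']+c['cx'],q[:,1]/q[:,2]*c['fy']+c['cy']]
def circ(p):
    r=least_squares(lambda a:np.hypot(p[:,0]-a[0],p[:,1]-a[1])-a[2],[*p.mean(0),.05],loss='soft_l1',f_scale=.001); return r.x,np.abs(r.fun).mean()
def load(f): return np.load('pics/'+f+'.npy',allow_pickle=True).item()
E
python3 - <<'E'
from h import *
for n,seeds in (('top1',((400,175),(203,282),(435,290),(318,247))),('scene1',((258,308),(403,228),(228,245)))):
    c=load(n); im=c['color'][:,:,::-1].copy()
    for s in seeds:
        m=(im.min(2)>130).astype(np.uint8); k,l=cv2.connectedComponents(m); m=(l==l[s[1],s[0]]).astype(np.uint8)
        q=max(cv2.findContours(m,0,1)[0],key=cv2.contourArea); q=cv2.convexHull(q)[:,0]
        print(n,s,m.sum(),circ(unproj(c,q,.003)))
c=load('top1')
for p in ((400,160),(200,265),(437,268),(324,230)): print('knob',unproj(c,[p],.038))
tiles=[cv2.resize(c['color'][v-40:v+40,u-40:u+40,::-1],(400,400),interpolation=2) for u,v in ((124,202),(256,152))]
cv2.imwrite('pics/pots12.png',np.hstack(tiles))
tiles=[cv2.resize(c['color'][v-40:v+40,u-40:u+40,::-1],(400,400),interpolation=2) for u,v in ((520,220),(400,163))]
cv2.imwrite('pics/pots3.png',np.hstack(tiles))
E
```

```text
top1 (400, 175) 1168 (array([ 0.63286803, -0.16809277,  0.04645986]), np.float64(0.0003828616669715218))
top1 (203, 282) 2114 (array([0.39188204, 0.255184  , 0.05655535]), np.float64(0.00029764037246757615))
top1 (435, 290) 2889 (array([ 0.39167782, -0.23969825,  0.06648006]), np.float64(0.00043579638428060664))
top1 (318, 247) 1610 (array([ 0.47084897, -0.00249056,  0.06010844]), np.float64(0.003106803826194058))
scene1 (258, 308) 771 (array([ 0.63207545, -0.16731676,  0.04732909]), np.float64(0.0003775534860833723))
scene1 (403, 228) 405 (array([0.38534202, 0.25134754, 0.05180166]), np.float64(0.005442944445128412))
scene1 (228, 245) 926 (array([ 0.38965035, -0.23913884,  0.06710875]), np.float64(0.00048055111048261363))
knob [[ 0.62456281 -0.16337548]]
knob [[0.3912143 0.2506929]]
knob [[ 0.39221726 -0.2353084 ]]
knob [[ 0.46842575 -0.00218612]]
```

View pics/pots12.png

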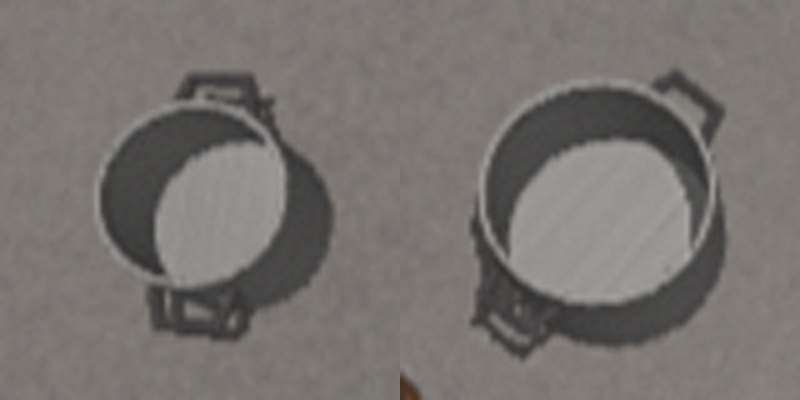

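View pics/pots3.png

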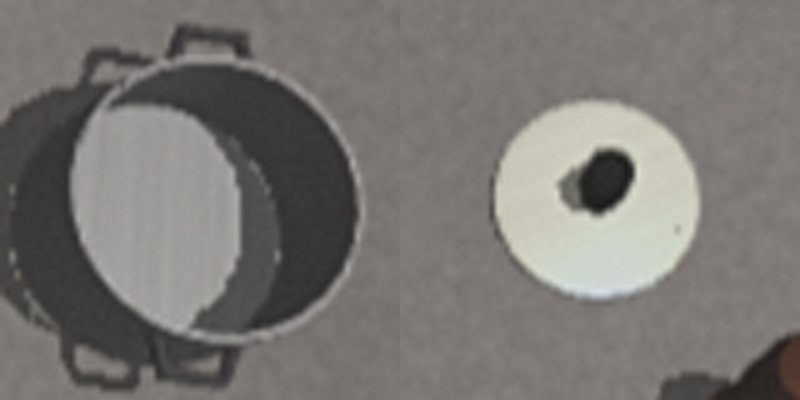

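The pot rims show as bright rings: small centred near crop (192,192), medium near (598,193) and large near (216,200). The small lid is a clean white disc, and the radii of all three lids match the listed sizes. I'll refine the rim centres by matching a bright ring.

```bash
cat >> h.py <<'E'
def ring(c,xy0,r,z,T=None,span=.008):
    g=cv2.GaussianBlur(cv2.cvtColor(c['color'],cv2.COLOR_RGB2GRAY).astype(np.float32),(0,0),.7); a=np.linspace(0,2*np.pi,180,endpoint=False); best=[]
    f=lambda x,y,rr:proj(c,np.c_[x+rr*np.cos(a),y+rr*np.sin(a),0*a+z],T).astype(np.float32)
    S=lambda p:cv2.remap(g,p[:,0],p[:,1],1).ravel()
    for dx in np.arange(-span,span+1e-9,.0005):
        for dy in np.arange(-span,span+1e-9,.0005):
            x,y=xy0[0]+dx,xy0[1]+dy
            best.append((np.clip(S(f(x,y,r-.0015))-np.maximum(S(f(x,y,r-.006)),S(f(x,y,r+.003))),-20,20).mean(),x,y))
    best.sort(reverse=True); b=np.array(best[:8]); return b[0],b[:,1:].mean(0),b[:,1:].std(0)
E
python3 - <<'E'
from h import *
c=load('top1');s=load('scene1')
for n,u0,v0,x,y,r,z in(('S',124,202,192.5,192,.04,.055),('M',256,152,198,192.5,.05,.062),('L',520,220,216,199.5,.06,.07)):
    p=unproj(c,[[u0-40+(x+.5)/5-.5,v0-40+(y+.5)/5-.5]],z)[0]
    print(n,p,ring(c,p,r,z),ring(s,p,r,z))
for n,uv in(('millR',(428,212)),('millL',(219,207)),('ram',(324,171))): print(n,unproj(c,[uv],0))
st=read_state();w=camera('wrist');print(w['mount'],w['fx'])
E
```

```text
S [0.52136535 0.41430667] (array([3.48510575, 0.52186535, 0.41780667]), array([0.52211535, 0.41805667]), array([0.00025   , 0.00055902])) (array([-2.81702471,  0.51686535,  0.41980667]), array([0.51692785, 0.41974417]), array([0.00039031, 0.00039031]))
M [0.63173228 0.1440506 ] (array([5.11822557, 0.63523228, 0.1450506 ]), array([0.63535728, 0.1449256 ]), array([0.00048412, 0.00033072])) (array([-2.6973629 ,  0.62373228,  0.1410506 ]), array([0.62623228, 0.1437381 ]), array([0.00251247, 0.00247408]))
L [ 0.48946432 -0.40386364] (array([ 6.96083307,  0.49146432, -0.40686364]), array([ 0.49140182, -0.40692614]), array([0.00039031, 0.00039031])) (array([-2.98180199,  0.48646432, -0.40686364]), array([ 0.48665182, -0.40698864]), array([0.00049608, 0.00033072]))
millR [[ 0.52058147 -0.23001394]]
millL [[0.52451643 0.22730471]]
ram [[ 0.61080802 -0.00108594]]
[[-2.04581784e-03 -9.64627651e-01 -2.63608250e-01  7.37393855e-02]
 [ 9.99997727e-01 -2.13190221e-03  4.05094686e-05 -2.69282521e-04]
 [-6.01063564e-04 -2.63607567e-01  9.64629820e-01 -1.61895632e-01]
 [ 0.00000000e+00  0.00000000e+00  0.00000000e+00  1.00000000e+00]] 416.74012843045546
```

Sizes and positions agree to about 3 mm between cameras, so I'll refine with the wrist camera above each target. First I move above the small pot.

>>> play_rows(
  increments="0 0 0 -0.303 -0.0285 0.02 1;0 0 0 -0.303 -0.0285 0.02 1;0 0 0 -0.303 -0.0285 0.02 1;0 0 0 -0.303 -0.0285 0.02 1;0 0 0 -0.303 -0.0285 0.02 1;0 0 0 -0.303 -0.0285 0.02 1;0 0 0 -0.303 -0.0285 0.02 1;0 0 0 -0.303 -0.0285 0.02 1",
  grip_force=15,
)

```text
time: 0.95
ee_pos: [0.5229, 0.4173, 0.2018]
eef_rot: [0.212, 0.977, -0.001, -0.0]
ft_force: [-1.2, 0.5, 0.3]
width: 0.0872
grip_force: 0.0
```

```bash
cat >> h.py <<'E'
from scipy.spatial.transform import Rotation as Ro
def wr(f):
    s=read_state(); c=snap('wrist',f); M=np.eye(4); M[:3,:3]=Ro.from_quat(s['eef_rot']).as_matrix(); M[:3,3]=s['ee_pos']
    return c,np.linalg.inv(M@c['mount']),s
def go(t):
    s=read_state(); d=Ro.from_quat(s['eef_rot']).inv().apply(np.array(t)-s['ee_pos']); print('at',s['ee_pos'].round(4),s['eef_rot'].round(4),'F',s['ft_force'].round(2),'w',round(s['width'],4),'t',round(s['time'],2),'-> tool',d.round(4))
E
python3 - <<'E'
from h import *
c,T,s=wr('w1.png'); print(s['joint_positions'].round(2),s['joint_vel'].round(3))
print(proj(c,[.522,.418,.055],T), ring(c,(.521,.417),.04,.055,T))
go((.6354,.145,.2))
E
```

```text
[-0.8   0.44  0.08  1.36 -0.03  1.34  0.42] [-0.045 -0.016 -0.047  0.012 -0.011  0.001 -0.016]
[[323.26680368 225.45903997]] (array([1.81453824, 0.522     , 0.414     ]), array([0.5215   , 0.4145625]), array([0.00119896, 0.00076801]))
at [0.5212 0.4192 0.202 ] [ 2.106e-01  9.776e-01 -2.000e-04 -4.000e-04] F [-0.29  1.39 -0.45] w 0.0866 t 1.0 -> tool [-0.217  -0.2028  0.002 ]
```

View pics/w1.png

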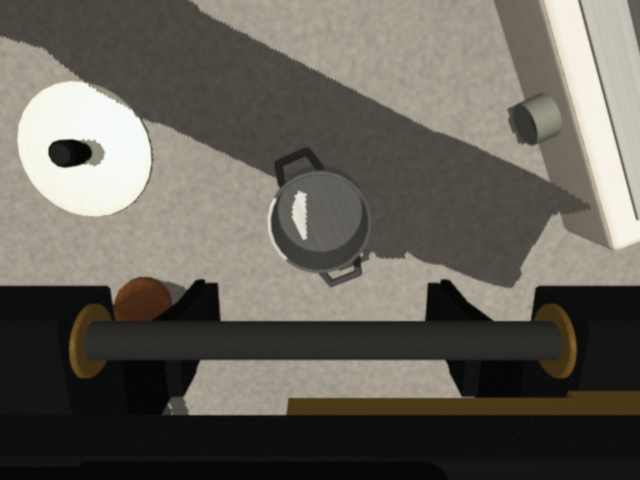

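The wrist view shows the small pot's rim centred near (320,221), but the arm was still settling. I'll reshoot it.

```bash
python3 - <<'E'
from h import *
for i in range(2):
    c,T,s=wr('w2.png'); print(s['joint_vel'].round(3),s['ee_pos'].round(4))
print(unproj(c,[[320,221]],.055,T), ring(c,(.521,.417),.04,.055,T))
x=c['color'][140:300,240:400,::-1]; cv2.imwrite('pics/w2c.png',cv2.resize(x,(560,560),interpolation=2))
go((.6354,.145,.2))
E
```

```text
[-0.033 -0.013 -0.027  0.005 -0.004 -0.002 -0.003] [0.5212 0.4192 0.202 ]
[-0.017 -0.009 -0.011  0.001  0.001  0.     0.   ] [0.5202 0.4203 0.2023]
[[0.51514251 0.42035172]] (array([1.77542007, 0.52      , 0.415     ]), array([0.521   , 0.414625]), array([0.00127475, 0.00069597]))
at [0.5198 0.4207 0.2025] [ 2.091e-01  9.779e-01  3.000e-04 -5.000e-04] F [-0.84  1.26  0.19] w 0.0874 t 1.1 -> tool [-0.2182 -0.2043  0.0022]
```

View pics/w2c.png

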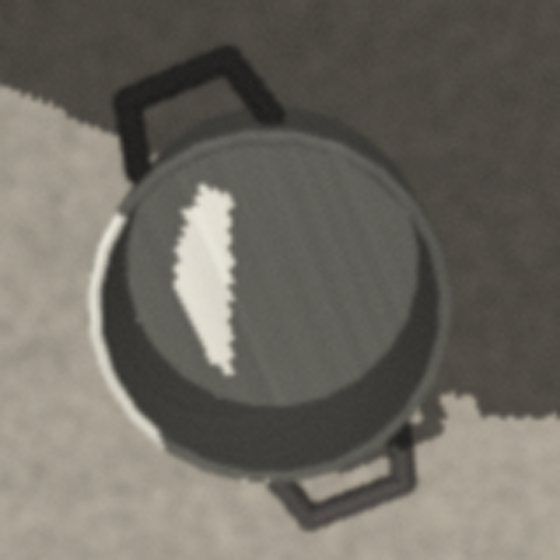

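In the crop, the rim's outer edge runs from (90,300) to (450,300) and from (270,128) to (265,481).

```bash
python3 - <<'E'
from h import *
c,T,s=wr('w3.png'); print(s['joint_vel'].round(3),s['ee_pos'].round(4))
w2=load('w2')
p=np.array([[90,300],[450,300],[270,128],[265,481],[150,430],[415,205]])/3.5+[240,140]-.36
M=np.eye(4);M[:3,:3]=Ro.from_quat([.209,.9779,0,0]).as_matrix();M[:3,3]=[.5202,.4203,.2023];T2=np.linalg.inv(M@c['mount'])
print(circ(unproj(c,p,.055,T2)))
go((.6354,.145,.2))
E
```

```text
[-0.008 -0.004 -0.003  0.001  0.002 -0.     0.004] [0.5198 0.4207 0.2025]
(array([0.51938755, 0.41575833, 0.0391343 ]), np.float64(0.0003527600303023966))
at [0.5198 0.4208 0.2027] [ 2.090e-01  9.779e-01  3.000e-04 -4.000e-04] F [-0.73 -0.28 -0.03] w 0.0871 t 1.15 -> tool [-0.2182 -0.2045  0.0024]
```

>>> play_rows(
  increments="0 0 0 -0.218 -0.2045 0 1;0 0 0 -0.218 -0.2045 0 1;0 0 0 -0.218 -0.2045 0 1;0 0 0 -0.218 -0.2045 0 1;0 0 0 -0.218 -0.2045 0 1;0 0 0 -0.218 -0.2045 0 1;0 0 0 -0.218 -0.2045 0 1;0 0 0 -0.218 -0.2045 0 1",
)

```text
time: 1.95
ee_pos: [0.636, 0.1431, 0.2028]
eef_rot: [0.211, 0.978, 0.0, 0.0]
ft_force: [0.4, 1.0, -0.2]
width: 0.0869
grip_force: 0.0
```

```bash
cat >> h.py <<'E'
def still(f):
    for i in range(6):
        c,T,s=wr(f)
        if np.abs(s['joint_vel']).max()<.01: break
    np.save('pics/'+f[:-4]+'_T.npy',T); return c,T,s
E
python3 - <<'E'
from h import *
c,T,s=still('w4.png'); print(s['ee_pos'])
p=proj(c,[.6354,.145,.062],T)[0];print(p, ring(c,(.635,.144),.05,.062,T))
u,v=np.round(p).astype(int); print(u,v)
cv2.imwrite('pics/w4c.png',cv2.resize(c['color'][v-80:v+80,u-80:u+80,::-1],(560,560),interpolation=2))
go((.633,-.168,.15))
E
```

```text
[0.63528992 0.14573161 0.20259902]
[321.67174164 229.50352388] (array([11.57037258,  0.632     ,  0.1445    ]), array([0.63175, 0.1445 ]), array([0.00043301, 0.00035355]))
322 230
at [0.6353 0.1459 0.2026] [ 2.086e-01  9.780e-01  5.000e-04 -3.000e-04] F [ 0.04  0.5  -0.32] w 0.0874 t 2.1 -> tool [-0.126  -0.2876  0.0522]
```

View pics/w4c.png

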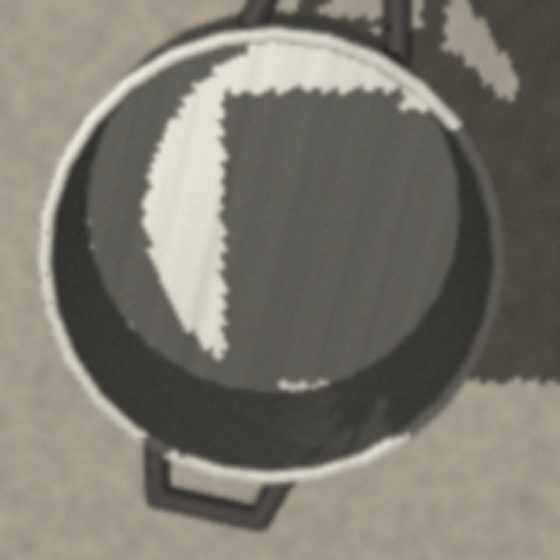

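The medium rim's outer edge runs x 42–500 and y 27–482 in the crop, so the wrist gives (0.632, 0.1445). Next I go above the small lid.

>>> play_rows(
  increments="0 0 0 -0.126 -0.2875 0.05 1;0 0 0 -0.126 -0.2875 0.05 1;0 0 0 -0.126 -0.2875 0.05 1;0 0 0 -0.126 -0.2875 0.05 1;0 0 0 -0.126 -0.2875 0.05 1;0 0 0 -0.126 -0.2875 0.05 1;0 0 0 -0.126 -0.2875 0.05 1;0 0 0 -0.126 -0.2875 0.05 1",
)

```text
time: 2.9
ee_pos: [0.6319, -0.1733, 0.1519]
eef_rot: [0.212, 0.977, -0.001, -0.0]
ft_force: [-0.3, 0.2, -0.5]
width: 0.0871
grip_force: 0.0
```

```bash
cat >> h.py <<'E'
def lid(c,T,g):
    im=c['color']; p=proj(c,[*g,.003],T)[0]; m=(im.min(2)>190).astype(np.uint8); k,l=cv2.connectedComponents(m)
    v,u=np.nonzero(l>0); i=np.hypot(u-p[0]-25,v-p[1]-25).argmin(); m=(l==l[v[i],u[i]]).astype(np.uint8)
    q=cv2.convexHull(max(cv2.findContours(m,0,1)[0],key=cv2.contourArea))[:,0]; return circ(unproj(c,q,.003,T)),p
E
python3 - <<'E'
from h import *
c=load('w4');T=np.load('pics/w4_T.npy')
print('M',circ(unproj(c,np.array([[42,255],[500,255],[271,27],[270,482],[100,100],[462,120],[108,405]])/3.5+[242,150]-.36,.062,T)))
c,T,s=still('w5.png'); print(lid(c,T,(.633,-.168)))
go((.6325,-.168,.009))
E
```

```text
M (array([0.6311431 , 0.14519278, 0.0491028 ]), np.float64(0.0004923887708572564))
((array([ 0.67268288, -0.1652056 ,  0.00470345]), np.float64(0.0005508167499772042)), array([321.93208973, 225.68804336]))
at [ 0.6335 -0.1677  0.1527] [2.085e-01 9.780e-01 7.000e-04 1.000e-04] F [-0.61  0.89 -0.82] w 0.0867 t 3.1 -> tool [ 0.0008 -0.0008  0.1437]
```

View pics/w5.png

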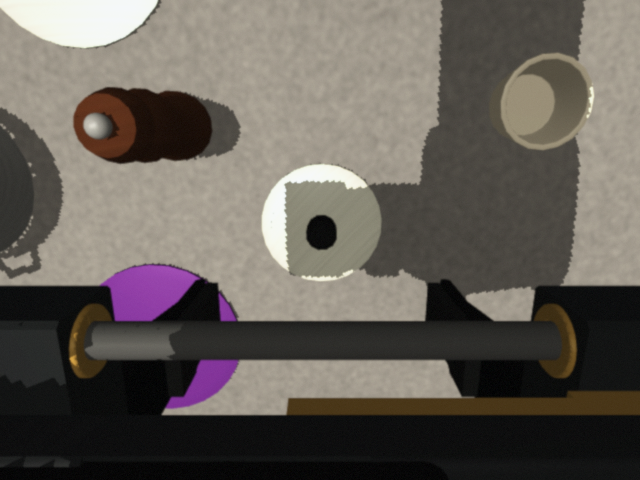

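The small lid is centred near (322,222), and the purple lid lies lower left, clear of the fingers. Wrist and top disagree by a consistent 3 mm along tool x, so I'll use the pot-minus-lid difference within one camera. Descending to grip.

>>> play_rows(
  increments="0 0 0 0 -0.0005 0.05 1;0 0 0 0 -0.0005 0.09 1;0 0 0 0 -0.0005 0.12 1;0 0 0 0 -0.0005 0.135 1;0 0 0 0 -0.0005 0.143 1;0 0 0 0 -0.0005 0.143 1;0 0 0 0 -0.0005 0.143 1;0 0 0 0 -0.0005 0.143 1",
)

```text
time: 3.9
ee_pos: [0.6337, -0.1714, 0.0113]
eef_rot: [0.21, 0.978, 0.0, 0.001]
ft_force: [0.7, 0.5, 0.4]
width: 0.0869
grip_force: 0.0
```

```bash
python3 - <<'E'
from h import *
c=load('w5');T=np.load('pics/w5_T.npy')
print('lidS wrist',circ(unproj(c,[[262,222],[382,222],[322,163.5],[322,281],[281,265],[279,181]],.003,T)))
c,T,s=still('w6.png'); print(s['ee_pos'])
go((.633,-.168,.009))
E
```

```text
lidS wrist (array([ 0.63210798, -0.16753849,  0.04607564]), np.float64(8.655979678179211e-05))
[ 0.63366489 -0.17140862  0.01125656]
at [ 0.6335 -0.1714  0.011 ] [2.103e-01 9.776e-01 1.000e-04 1.100e-03] F [-0.45 -0.89  0.15] w 0.0873 t 3.95 -> tool [0.0018 0.0029 0.002 ]
```

View pics/w6.png

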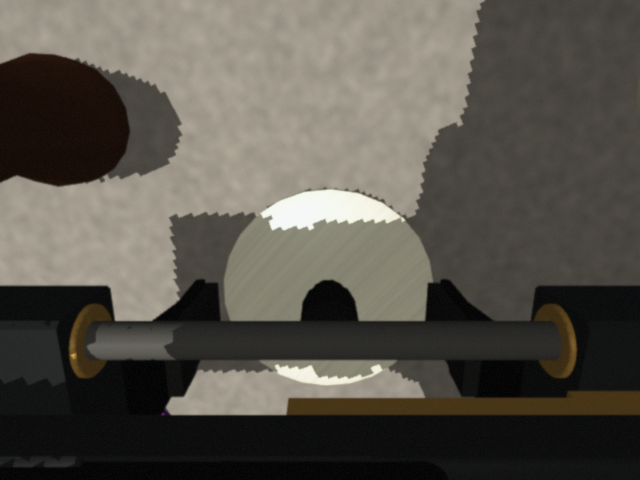

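The lid sits about 2.5 mm to the +y side of the fingers' centre line (328 against 322). I'll correct that and close.

>>> play_rows(
  increments="0 0 0 0.002 0.0028 0.001 1;0 0 0 0.002 0.0028 0.001 1;0 0 0 0.002 0.0028 0.001 0;0 0 0 0.002 0.0028 0.001 0;0 0 0 0.002 0.0028 0.001 0;0 0 0 0.002 0.0028 0.001 0;0 0 0 0.002 0.0028 0.001 0;0 0 0 0.002 0.0028 0.001 0",
  grip_force=20,
)

```text
time: 4.75
ee_pos: [0.6318, -0.1678, 0.0085]
eef_rot: [0.21, 0.978, 0.0, -0.0]
ft_force: [-0.7, -0.1, -0.3]
width: 0.0473
grip_force: 0.0
```

>>> play_rows(
  increments="0 0 0 0 0 0 0;0 0 0 0 0 0 0;0 0 0 0 0 -0.01 0;0 0 0 0 0 -0.05 0;0 0 0 0 0 -0.1 0;0 0 0 0 0 -0.15 0;0 0 0 0 0 -0.17 0;0 0 0 0 0 -0.17 0",
)

```text
time: 5.55
ee_pos: [0.6336, -0.1686, 0.1836]
eef_rot: [0.21, 0.978, 0.0, 0.004]
ft_force: [-0.0, 0.9, -1.0]
width: 0.0208
grip_force: 20.0
```

```bash
python3 - <<'E'
from h import *
for i in range(6): c,T,s=wr('w7.png'); print(s['ee_pos'].round(4),s['joint_vel'].round(3).max())
print(s['grip_force'])
cv2.imwrite('pics/w7c.png',c['color'][:,:,::-1])
go((.5219,.4178,.17))
E
```

```text
[ 0.6336 -0.1686  0.1836] 0.071
[ 0.6325 -0.1681  0.1806] 0.052
[ 0.6317 -0.1678  0.1786] 0.03
[ 0.6312 -0.1676  0.1775] 0.015
[ 0.631  -0.1676  0.177 ] 0.007
[ 0.631  -0.1676  0.1768] 0.003
19.998373134621943
at [ 0.6311 -0.1676  0.177 ] [ 0.2103  0.9776 -0.     -0.0013] F [ 0.46 -0.81 -1.06] w 0.0214 t 5.85 -> tool [0.3403 0.4887 0.0075]
```

View pics/w7c.png

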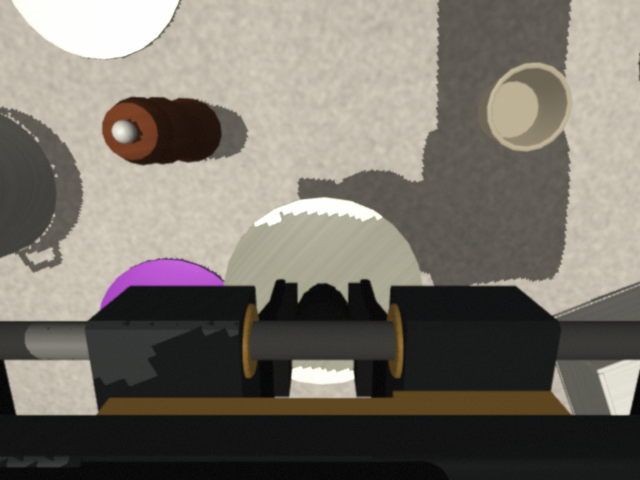

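The lid is held level, with edges at x 224–422, top at about 197 and bottom at about 384. Measuring its offset in the hand.

```bash
python3 - <<'E'
from h import *
c,T,s=wr('w8.png'); tz=s['ee_pos'][2]; zl=tz-.0085+.003
print(s['ee_pos'],circ(unproj(c,[[224,280],[422,280],[322,197],[322,384],[257,218],[384,216],[292,382],[350,381]],zl,T)))
t=snap('top','t2.png'); m=(t['color'].min(2)>130).astype(np.uint8); 
p=proj(t,[*s['ee_pos'][:2],zl])[0]; print(p)
u,v=np.round(p).astype(int); cv2.imwrite('pics/t2c.png',cv2.resize(t['color'][v-50:v+50,u-50:u+50,::-1],(500,500),interpolation=2))
E
```

```text
[ 0.63111329 -0.16763262  0.17695627] (array([ 0.62847557, -0.16678196,  0.04348072]), np.float64(0.00034969132841381444))
[415.6957917  130.03822578]
```

The apparent radius shows the lid hanging about 21 mm below the TCP, not 8.5. The lift began before the fingers had closed, so only the knob's top is held. I'll set it back down in the same place and grip again properly.

>>> play_rows(
  increments="0 0 0 0 0 0.05 0;0 0 0 0 0 0.1 0;0 0 0 0 0 0.135 0;0 0 0 0 0 0.147 0;0 0 0 0 0 0.152 0;0 0 0 0 0 0.154 0;0 0 0 0 0 0.154 0;0 0 0 0 0 0.154 0",
)

```text
time: 6.75
ee_pos: [0.633, -0.1681, 0.0263]
eef_rot: [0.21, 0.978, 0.0, 0.001]
ft_force: [-0.1, -0.7, -1.7]
width: 0.021
grip_force: 20.0
```

```bash
python3 - <<'E'
from h import *
c,T,s=still('w9.png'); go((.6311,-.1676,.0085)); print(s['grip_force'])
m=(c['color'].min(2)>200).astype(np.uint8); l=cv2.connectedComponentsWithStats(m)[2]; print([list(map(int,x)) for x in l if 100<x[4]<20000])
E
```

```text
at [ 0.6328 -0.1681  0.0261] [2.103e-01 9.776e-01 1.000e-04 1.200e-03] F [-0.33  0.24 -1.17] w 0.0209 t 6.8 -> tool [ 0.0018 -0.0003  0.0176]
19.998378702584887
[[256, 198, 123, 27, 1359], [292, 365, 62, 19, 890]]
```

>>> play_rows(
  increments="0 0 0 0 0 0.002 0;0 0 0 0 0 0.002 0;0 0 0 0 0 0.004 0;0 0 0 0 0 0.004 0;0 0 0 0 0 0.004 0;0 0 0 0 0 0.004 0",
)

```text
time: 7.4
ee_pos: [0.6318, -0.1679, 0.0205]
eef_rot: [0.21, 0.978, 0.0, -0.0]
ft_force: [0.6, 0.3, -1.2]
width: 0.0211
grip_force: 20.0
```

>>> play_rows(
  increments="0 0 0 0 0 0.002 0;0 0 0 0 0 0.002 0;0 0 0 0 0 0.002 0;0 0 0 0 0 0.002 0",
)

```text
time: 7.8
ee_pos: [0.6322, -0.1679, 0.0199]
eef_rot: [0.21, 0.978, 0.0, 0.0]
ft_force: [-5.2, 1.6, 10.8]
width: 0.0209
grip_force: 20.0
```

Contact at TCP z 0.020, which confirms the high grip. Now open, go down 10 mm and close fully.

>>> play_rows(
  increments="0 0 0 0 0 0 0.5;0 0 0 0 0 0 0.5;0 0 0 0 0 0 0.5;0 0 0 0 0 0 0.5;0 0 0 0 0 0.005 0.5;0 0 0 0 0 0.0095 0.5;0 0 0 0 0 0.0095 0.5;0 0 0 0 0 0.0095 0.5",
)

```text
time: 8.6
ee_pos: [0.6316, -0.1679, 0.0087]
eef_rot: [0.21, 0.978, 0.0, -0.0]
ft_force: [0.6, 0.4, 0.2]
width: 0.0438
grip_force: 0.0
```

>>> play_rows(
  increments="0 0 0 0 0 0 0;0 0 0 0 0 0 0;0 0 0 0 0 0 0;0 0 0 0 0 0 0;0 0 0 0 0 0 0;0 0 0 0 0 0 0;0 0 0 0 0 0 0;0 0 0 0 0 0 0",
)

```text
time: 9.4
ee_pos: [0.6319, -0.1679, 0.0091]
eef_rot: [0.21, 0.978, 0.0, 0.0]
ft_force: [-0.3, -0.3, 0.8]
width: 0.0209
grip_force: 20.0
```

>>> play_rows(
  increments="0 0 0 0 0 -0.01 0;0 0 0 0 0 -0.05 0;0 0 0 0 0 -0.1 0;0 0 0 0 0 -0.15 0;0 0 0 0 0 -0.17 0;0 0 0 0 0 -0.17 0;0 0 0 0 0 -0.17 0;0 0 0 0 0 -0.17 0",
)

```text
time: 10.2
ee_pos: [0.631, -0.1676, 0.1774]
eef_rot: [0.21, 0.978, 0.0, -0.001]
ft_force: [0.3, 0.7, -0.8]
width: 0.021
grip_force: 20.0
```

```bash
cat >> h.py <<'E'
def hand(f,r):
    c,T,s=still(f); g=cv2.GaussianBlur(cv2.cvtColor(c['color'],cv2.COLOR_RGB2GRAY),(0,0),1).astype(np.float32)
    gx=np.hypot(cv2.Sobel(g,5,1,0),cv2.Sobel(g,5,0,1)); R=Ro.from_quat(s['eef_rot']); best=[]
    a=np.deg2rad(np.arange(0,360,2)); 
    for dz in (.006,.007,.008,.009,.01):
      for dx in np.arange(-.008,.0081,.0005):
        for dy in np.arange(-.005,.0051,.0005):
          P=s['ee_pos']+R.apply(np.c_[dx+r*np.cos(a),dy+r*np.sin(a),0*a+dz]); p=proj(c,P,T).astype(np.float32)
          ok=(p[:,1]<275)|((p[:,1]>362)&(p[:,1]<388)&(abs(p[:,0]-322)<30))
          best.append((np.minimum(cv2.remap(gx,p[ok,0],p[ok,1],1),80).mean(),dx,dy,dz))
    best.sort(reverse=True); return np.array(best[:6]).round(4)
E
python3 - <<'E'
from h import *
print(hand('w10.png',.046)); go((.5219,.4178,.18))
c=load('w10');cv2.imwrite('pics/w10c.png',c['color'][170:400,200:450,::-1].repeat(2,0).repeat(2,1))
E
```

```text
[[ 7.65629e+01 -2.00000e-03 -5.00000e-04  9.00000e-03]
 [ 7.65574e+01 -2.50000e-03 -5.00000e-04  6.00000e-03]
 [ 7.65356e+01 -1.50000e-03 -0.00000e+00  6.00000e-03]
 [ 7.64816e+01 -1.50000e-03 -0.00000e+00  7.00000e-03]
 [ 7.64190e+01 -2.50000e-03 -5.00000e-04  7.00000e-03]
 [ 7.63259e+01 -2.00000e-03 -0.00000e+00  6.00000e-03]]
at [ 0.631  -0.1676  0.1773] [ 0.2103  0.9776 -0.     -0.0014] F [-0.29  0.3  -1.53] w 0.0211 t 10.25 -> tool [ 0.3401  0.4887 -0.0021]
```

View pics/w10c.png

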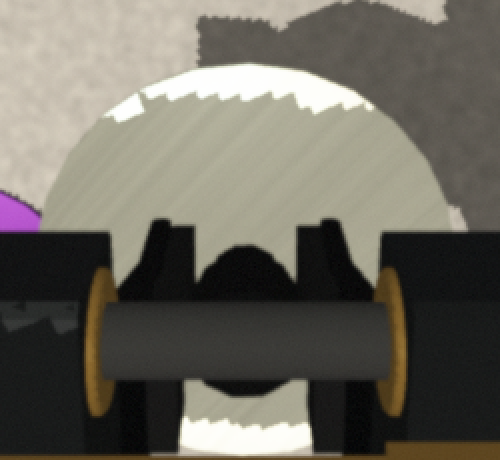

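The lid is now gripped mid-knob, offset in hand (-2, 0) mm. The wrist fit of the pots agrees with my hand-read top values, so I take the small pot as (0.521, 0.415) and carry the lid there.

>>> play_rows(
  increments="0 0 0 0.0284 0.0405 0 0;0 0 0 0.0569 0.081 0 0;0 0 0 0.0853 0.1214 0 0;0 0 0 0.1138 0.1619 0 0;0 0 0 0.1422 0.2023 0 0;0 0 0 0.1707 0.2428 0 0;0 0 0 0.1991 0.2833 0 0;0 0 0 0.2276 0.3237 0 0",
)

```text
time: 11.05
ee_pos: [0.5563, 0.2224, 0.1779]
eef_rot: [0.21, 0.978, -0.001, -0.001]
ft_force: [0.9, 0.7, -2.4]
width: 0.0212
grip_force: 20.0
```

>>> play_rows(
  increments="0 0 0 0.0284 0.0405 0 0;0 0 0 0.0569 0.081 0 0;0 0 0 0.0853 0.1214 0 0;0 0 0 0.1 0.145 0 0;0 0 0 0.1138 0.1619 0 0;0 0 0 0.1138 0.1619 0 0;0 0 0 0.1138 0.1619 0 0;0 0 0 0.1138 0.1619 0 0",
)

```text
time: 11.85
ee_pos: [0.5209, 0.4135, 0.1784]
eef_rot: [0.211, 0.977, -0.001, -0.0]
ft_force: [0.2, 0.5, -0.9]
width: 0.0208
grip_force: 20.0
```

```bash
python3 - <<'E'
from h import *
print(hand('w11.png',.046)); go((.5195,.4155,.08))
E
```

```text
[[ 6.70927e+01 -2.00000e-03 -5.00000e-04  7.00000e-03]
 [ 6.64237e+01 -2.00000e-03 -5.00000e-04  6.00000e-03]
 [ 6.63650e+01 -2.00000e-03 -5.00000e-04  8.00000e-03]
 [ 6.57084e+01 -2.50000e-03 -5.00000e-04  1.00000e-02]
 [ 6.51537e+01 -2.50000e-03 -5.00000e-04  9.00000e-03]
 [ 6.50630e+01 -2.50000e-03 -5.00000e-04  8.00000e-03]]
at [0.5211 0.4135 0.1788] [ 2.113e-01  9.774e-01 -5.000e-04  1.000e-04] F [ 0.6  -0.   -1.13] w 0.021 t 11.9 -> tool [0.0023 0.0012 0.0988]
```

>>> play_rows(
  increments="0 0 0 0.0022 0.0012 0.04 0;0 0 0 0.0022 0.0012 0.075 0;0 0 0 0.0022 0.0012 0.095 0;0 0 0 0.0022 0.0012 0.103 0;0 0 0 0.0022 0.0012 0.104 0;0 0 0 0.0022 0.0012 0.104 0;0 0 0 0.0022 0.0012 0.104 0;0 0 0 0.0022 0.0012 0.104 0",
)

```text
time: 12.7
ee_pos: [0.5194, 0.4176, 0.0764]
eef_rot: [0.21, 0.978, 0.001, 0.001]
ft_force: [-0.5, 0.0, -0.7]
width: 0.0208
grip_force: 20.0
```

```bash
python3 - <<'E'
from h import *
c,T,s=still('w12.png'); go((.5195,.4155,.064))
x=c['color'][150:400,180:480,::-1]; cv2.imwrite('pics/w12c.png',cv2.resize(x,(750,600)))
t=camera('top');cv2.imwrite('pics/t12.png',t['color'][:,:,::-1]); cv2.imwrite('pics/t12c.png',cv2.resize(t['color'][150:250,70:190,::-1],(720,600),interpolation=2))
E
```

```text
at [0.5193 0.4175 0.0761] [2.103e-01 9.776e-01 7.000e-04 5.000e-04] F [ 0.1   0.7  -0.75] w 0.0205 t 12.75 -> tool [-0.001  -0.0018  0.0121]
```

View pics/w12c.png

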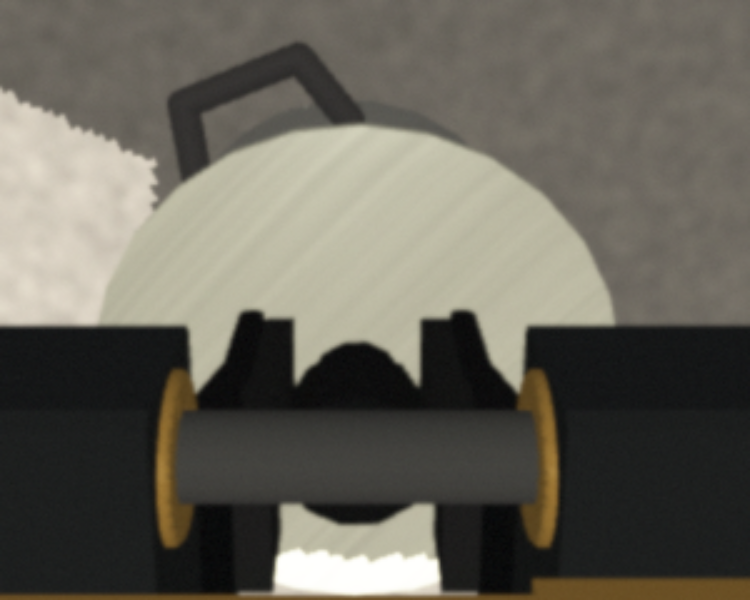

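The lid hovers over the small pot, square and level. Lowering to touch.

>>> play_rows(
  increments="0 0 0 -0.001 -0.0017 0.003 0;0 0 0 -0.001 -0.0017 0.006 0;0 0 0 -0.001 -0.0017 0.008 0;0 0 0 -0.001 -0.0017 0.01 0;0 0 0 -0.001 -0.0017 0.01 0;0 0 0 -0.001 -0.0017 0.01 0",
)

```text
time: 13.4
ee_pos: [0.519, 0.4153, 0.065]
eef_rot: [0.21, 0.978, 0.0, -0.0]
ft_force: [0.6, 0.5, -0.3]
width: 0.021
grip_force: 20.0
```

>>> play_rows(
  increments="0 0 0 0 0 0.001 0;0 0 0 0 0 0.001 0;0 0 0 0 0 0.001 0",
)

```text
time: 13.7
ee_pos: [0.5191, 0.4153, 0.0642]
eef_rot: [0.21, 0.978, 0.0, 0.0]
ft_force: [0.3, 0.6, -0.8]
width: 0.0209
grip_force: 20.0
```

>>> play_rows(
  increments="0 0 0 0 0 0.0015 0;0 0 0 0 0 0.0015 0;0 0 0 0 0 0.0015 0",
)

```text
time: 14.0
ee_pos: [0.5192, 0.4154, 0.0641]
eef_rot: [0.21, 0.978, 0.0, 0.0]
ft_force: [-3.9, -3.5, 10.6]
width: 0.0207
grip_force: 20.0
```

Contact. Relax 1 mm, open, then rise.

>>> play_rows(
  increments="0 0 0 0 0 -0.001 0;0 0 0 0 0 -0.001 0.6;0 0 0 0 0 -0.001 0.6;0 0 0 0 0 -0.001 0.6;0 0 0 0 0 -0.001 0.6;0 0 0 0 0 -0.001 0.6;0 0 0 0 0 -0.001 0.6;0 0 0 0 0 -0.001 0.6",
)

```text
time: 14.8
ee_pos: [0.519, 0.4152, 0.0635]
eef_rot: [0.21, 0.978, 0.0, 0.0]
ft_force: [-0.9, -0.1, 0.5]
width: 0.052
grip_force: 0.0
```

>>> play_rows(
  increments="0 0 0 0 0 -0.03 0.6;0 0 0 0 0 -0.07 0.8;0 0 0 0 0 -0.11 1;0 0 0 0 0 -0.136 1;0 0 0 0 0 -0.136 1;0 0 0 0 0 -0.136 1;0 0 0 0 0 -0.136 1;0 0 0 0 0 -0.136 1",
)

```text
time: 15.6
ee_pos: [0.5186, 0.4148, 0.1981]
eef_rot: [0.21, 0.978, -0.001, -0.001]
ft_force: [0.7, 0.4, -0.5]
width: 0.0865
grip_force: 0.0
```

```bash
cat >> h.py <<'E'
def disc(c,T,g,z,th=110,seed=(.025,.025)):
    p=np.round(proj(c,[g[0]+seed[0],g[1]+seed[1],z],T)[0]).astype(int); gr=cv2.cvtColor(c['color'],cv2.COLOR_RGB2GRAY); return p
def edges(c,T,g,r,z,rng=.012):
    # radial edge: fit circle centre with known radius, max gradient
    gr=cv2.GaussianBlur(cv2.cvtColor(c['color'],cv2.COLOR_RGB2GRAY),(0,0),.8).astype(np.float32); gm=np.minimum(np.hypot(cv2.Sobel(gr,5,1,0),cv2.Sobel(gr,5,0,1)),80)
    a=np.deg2rad(np.arange(0,360,2)); b=[]
    for dx in np.arange(-rng,rng+1e-9,.0005):
        for dy in np.arange(-rng,rng+1e-9,.0005):
            p=proj(c,np.c_[g[0]+dx+r*np.cos(a),g[1]+dy+r*np.sin(a),0*a+z],T).astype(np.float32); b.append((cv2.remap(gm,p[:,0],p[:,1],1).mean(),g[0]+dx,g[1]+dy))
    b.sort(reverse=True); b=np.array(b[:8]); return b[0].round(4),b[:,1:].mean(0).round(4)
E
python3 - <<'E'
from h import *
c,T,s=still('w13.png'); print(edges(c,T,(.521,.415),.046,.058))
go((.392,.255,.15))
x=np.round(proj(c,[.521,.415,.058],T)[0]).astype(int)
t=snap('top','t13.png'); print(edges(t,None,(.521,.415),.046,.058))
a=cv2.resize(c['color'][x[1]-75:x[1]+75,x[0]-75:x[0]+75,::-1],(400,400),interpolation=2)
y=np.round(proj(t,[.521,.415,.058])[0]).astype(int)
b=cv2.resize(t['color'][y[1]-40:y[1]+40,y[0]-40:y[0]+40,::-1],(400,400),interpolation=2)
cv2.imwrite('pics/m13.png',np.hstack([a,b]))
E
```

```text
(array([77.5061,  0.5205,  0.4145]), array([0.5209, 0.4141]))
at [0.5186 0.4149 0.1983] [ 2.103e-01  9.776e-01 -7.000e-04 -6.000e-04] F [-0.45  0.04  0.31] w 0.0868 t 15.65 -> tool [ 0.0496 -0.1978  0.0487]
(array([67.5417,  0.521 ,  0.412 ]), array([0.5211, 0.4121]))
```

```bash
python3 - <<'E'
from h import *
c=load('top1')
for n,g,r,z in(('S',(.521,.415),.04,.055),('M',(.632,.1445),.05,.062),('L',(.4895,-.404),.06,.07)):
    print(n,'out',edges(c,None,g,r,z,.007),'in',edges(c,None,g,r-.003,z,.007))
w=load('w3');M=np.eye(4);M[:3,:3]=Ro.from_quat([.209,.9779,0,0]).as_matrix();M[:3,3]=[.5198,.4207,.2026];T=np.linalg.inv(M@w['mount'])
print('w3',edges(w,T,(.521,.415),.04,.055,.006),edges(w,T,(.521,.415),.037,.055,.006))
w=load('w4');T=np.load('pics/w4_T.npy');print('w4',edges(w,T,(.632,.1445),.05,.062,.006),edges(w,T,(.632,.1445),.047,.062,.006))
for n,g,r in(('S',(.633,-.168),.046),('M',(.392,.255),.056),('L',(.391,-.24),.066)): print('lid',n,edges(c,None,g,r,.003,.005))
E
```

```text
S out (array([72.9559,  0.521 ,  0.413 ]), array([0.5212, 0.4126])) in (array([79.3974,  0.5195,  0.414 ]), array([0.5194, 0.4141]))
M out (array([71.0037,  0.63  ,  0.144 ]), array([0.6302, 0.1439])) in (array([77.3941,  0.631 ,  0.143 ]), array([0.6309, 0.1434]))
L out (array([72.5283,  0.491 , -0.402 ]), array([ 0.4911, -0.4019])) in (array([77.452 ,  0.4885, -0.4025]), array([ 0.4887, -0.4026]))
w3 (array([66.8526,  0.52  ,  0.415 ]), array([0.5199, 0.4151])) (array([57.3675,  0.5195,  0.4155]), array([0.5198, 0.415 ]))
w4 (array([70.5357,  0.6315,  0.1445]), array([0.6316, 0.1446])) (array([75.4331,  0.632 ,  0.144 ]), array([0.6316, 0.1446]))
lid S (array([80.    ,  0.6335, -0.168 ]), array([ 0.6331, -0.168 ]))
lid M (array([80.   ,  0.392,  0.255]), array([0.3918, 0.255 ]))
lid L (array([80.    ,  0.392 , -0.2395]), array([ 0.3918, -0.2395]))
```

View pics/m13.png

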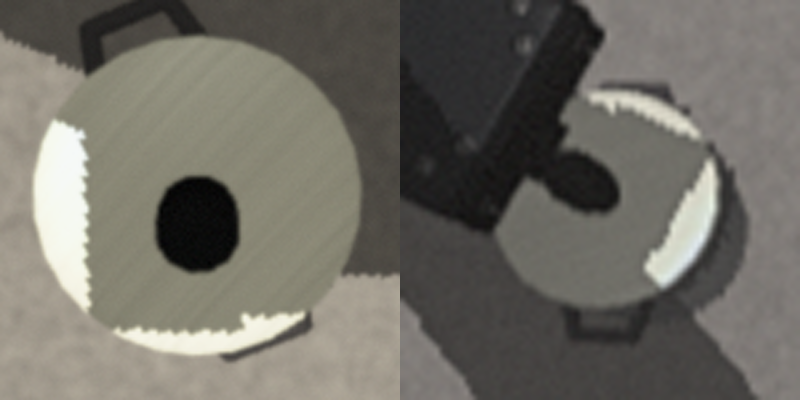

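The small lid sits flat and within about 1 mm of the pot's centre. Now the medium lid.

>>> play_rows(
  increments="0 0 0 0.0496 -0.1978 0.048 1;0 0 0 0.0496 -0.1978 0.048 1;0 0 0 0.0496 -0.1978 0.048 1;0 0 0 0.0496 -0.1978 0.048 1;0 0 0 0.0496 -0.1978 0.048 1;0 0 0 0.0496 -0.1978 0.048 1;0 0 0 0.0496 -0.1978 0.048 1;0 0 0 0.0496 -0.1978 0.048 1",
)

```text
time: 16.5
ee_pos: [0.3934, 0.2566, 0.152]
eef_rot: [0.21, 0.978, 0.001, 0.0]
ft_force: [-0.2, -0.6, 0.2]
width: 0.0873
grip_force: 0.0
```

```bash
python3 - <<'E'
from h import *
c,T,s=still('w14.png'); print(s['joint_positions'].round(2),edges(c,T,(.392,.255),.056,.003,.008)); go((.391,.2553,.009))
E
```

```text
[-0.73  0.04  0.05  1.95 -0.    1.14  0.47] (array([80.    ,  0.3905,  0.2545]), array([0.3904, 0.2546]))
at [0.3933 0.2565 0.1519] [2.099e-01 9.777e-01 3.000e-04 3.000e-04] F [-0.11  0.49  0.22] w 0.0873 t 16.55 -> tool [ 0.0017 -0.0022  0.1429]
```

>>> play_rows(
  increments="0 0 0 0.0015 -0.0024 0.05 1;0 0 0 0.0015 -0.0024 0.09 1;0 0 0 0.0015 -0.0024 0.12 1;0 0 0 0.0015 -0.0024 0.135 1;0 0 0 0.0015 -0.0024 0.143 1;0 0 0 0.0015 -0.0024 0.143 1;0 0 0 0.0015 -0.0024 0.143 1;0 0 0 0.0015 -0.0024 0.143 1",
)

```text
time: 17.35
ee_pos: [0.3909, 0.2544, 0.0096]
eef_rot: [0.21, 0.978, 0.001, 0.001]
ft_force: [-0.4, 0.5, -0.4]
width: 0.0873
grip_force: 0.0
```

```bash
python3 - <<'E'
from h import *
go((.391,.2549,.009))
E
```

```text
at [0.3909 0.2544 0.0096] [2.103e-01 9.776e-01 8.000e-04 6.000e-04] F [-0.39  0.5  -0.36] w 0.0873 t 17.35 -> tool [0.0001 0.0005 0.0006]
```

Good. Close fully and confirm the width before lifting.

>>> play_rows(
  increments="0 0 0 0 0 0 0;0 0 0 0 0 0 0;0 0 0 0 0 0 0;0 0 0 0 0 0 0;0 0 0 0 0 0 0;0 0 0 0 0 0 0;0 0 0 0 0 0 0;0 0 0 0 0 0 0",
  grip_force=22,
)

```text
time: 18.15
ee_pos: [0.3901, 0.2538, 0.0085]
eef_rot: [0.21, 0.978, 0.0, 0.0]
ft_force: [-0.2, -0.8, 0.4]
width: 0.0312
grip_force: 0.0
```

>>> play_rows(
  increments="0 0 0 0 0 0 0;0 0 0 0 0 0 0;0 0 0 0 0 0 0;0 0 0 0 0 0 0;0 0 0 0 0 0 0;0 0 0 0 0 0 0",
)

```text
time: 18.75
ee_pos: [0.3902, 0.2538, 0.0086]
eef_rot: [0.21, 0.978, 0.0, 0.0]
ft_force: [0.6, 1.9, 0.2]
width: 0.0211
grip_force: 22.0
```

>>> play_rows(
  increments="0 0 0 0 0 -0.01 0;0 0 0 0 0 -0.05 0;0 0 0 0 0 -0.1 0;0 0 0 0 0 -0.15 0;0 0 0 0 0 -0.17 0;0 0 0 0 0 -0.17 0;0 0 0 0 0 -0.17 0;0 0 0 0 0 -0.17 0",
)

```text
time: 19.55
ee_pos: [0.3894, 0.2531, 0.1771]
eef_rot: [0.21, 0.978, -0.001, -0.001]
ft_force: [0.8, -0.2, -0.7]
width: 0.021
grip_force: 22.0
```

```bash
python3 - <<'E'
from h import *
print(hand('w15.png',.056)); go((.630,.1452,.18))
E
```

```text
[[ 6.79500e+01  5.00000e-04 -0.00000e+00  7.00000e-03]
 [ 6.76821e+01  5.00000e-04 -0.00000e+00  6.00000e-03]
 [ 6.75277e+01  0.00000e+00 -5.00000e-04  8.00000e-03]
 [ 6.68653e+01  0.00000e+00 -5.00000e-04  9.00000e-03]
 [ 6.68161e+01  0.00000e+00 -5.00000e-04  7.00000e-03]
 [ 6.65545e+01  5.00000e-04 -0.00000e+00  8.00000e-03]]
at [0.3894 0.2531 0.1771] [ 2.103e-01  9.776e-01 -1.100e-03 -9.000e-04] F [ 0.41 -0.02 -2.04] w 0.021 t 19.6 -> tool [-0.2637  0.0006 -0.0033]
```

>>> play_rows(
  increments="0 0 0 -0.04 0.0008 0 0;0 0 0 -0.08 0.0008 0 0;0 0 0 -0.12 0.0008 0 0;0 0 0 -0.16 0.0008 0 0;0 0 0 -0.2 0.0008 0 0;0 0 0 -0.235 0.0008 0 0;0 0 0 -0.2653 0.0008 0 0;0 0 0 -0.2653 0.0008 0 0",
)

```text
time: 20.4
ee_pos: [0.6343, 0.1416, 0.1761]
eef_rot: [0.212, 0.977, -0.002, -0.001]
ft_force: [-0.9, -1.2, -2.5]
width: 0.0205
grip_force: 22.0
```

>>> play_rows(
  increments="0 0 0 0 0 0 0;0 0 0 0 0 0 0;0 0 0 0 0 0.04 0;0 0 0 0 0 0.07 0;0 0 0 0 0 0.09 0;0 0 0 0 0 0.095 0;0 0 0 0 0 0.095 0;0 0 0 0 0 0.095 0",
)

```text
time: 21.2
ee_pos: [0.6328, 0.1459, 0.0851]
eef_rot: [0.21, 0.978, 0.001, 0.001]
ft_force: [-0.2, 0.3, -0.9]
width: 0.0209
grip_force: 22.0
```

```bash
python3 - <<'E'
from h import *
print(hand('w16.png',.056)[:3]); go((.6315,.1447,.071))
E
```

```text
[[ 7.60750e+01  0.00000e+00 -5.00000e-04  8.00000e-03]
 [ 7.57909e+01  0.00000e+00 -5.00000e-04  7.00000e-03]
 [ 7.55983e+01 -5.00000e-04 -5.00000e-04  7.00000e-03]]
at [0.6331 0.1458 0.0853] [2.102e-01 9.777e-01 7.000e-04 1.000e-03] F [ 0.05  0.09 -0.86] w 0.0207 t 21.25 -> tool [ 0.001  -0.0017  0.0143]
```

>>> play_rows(
  increments="0 0 0 0.0007 -0.0012 0.003 0;0 0 0 0.0007 -0.0012 0.006 0;0 0 0 0.0007 -0.0012 0.008 0;0 0 0 0.0007 -0.0012 0.009 0;0 0 0 0.0007 -0.0012 0.009 0;0 0 0 0.0007 -0.0012 0.009 0;0 0 0 0.0007 -0.0012 0.009 0;0 0 0 0.0007 -0.0012 0.009 0",
)

```text
time: 22.05
ee_pos: [0.6312, 0.1446, 0.0746]
eef_rot: [0.21, 0.978, 0.0, 0.0]
ft_force: [-0.1, -0.3, -1.5]
width: 0.0211
grip_force: 22.0
```

```bash
python3 - <<'E'
from h import *
print(hand('w17.png',.056)[:2]); go((.6315,.1449,.071))
E
```

```text
[[ 7.65033e+01  0.00000e+00 -5.00000e-04  8.00000e-03]
 [ 7.62995e+01  0.00000e+00 -5.00000e-04  7.00000e-03]]
at [0.6312 0.1446 0.0746] [2.103e-01 9.776e-01 1.000e-04 0.000e+00] F [-0.04 -0.05 -1.4 ] w 0.021 t 22.1 -> tool [-0.0001  0.0004  0.0036]
```

On target. Lower to contact.

>>> play_rows(
  increments="0 0 0 0 0.0003 0.001 0;0 0 0 0 0.0003 0.002 0;0 0 0 0 0.0003 0.003 0;0 0 0 0 0.0003 0.003 0;0 0 0 0 0.0003 0.003 0",
)

```text
time: 22.6
ee_pos: [0.6313, 0.1449, 0.0715]
eef_rot: [0.21, 0.978, 0.0, -0.0]
ft_force: [-1.1, 0.5, -1.1]
width: 0.0214
grip_force: 22.0
```

>>> play_rows(
  increments="0 0 0 0 0 0.0015 0;0 0 0 0 0 0.0015 0;0 0 0 0 0 0.0015 0",
)

```text
time: 22.9
ee_pos: [0.6315, 0.1449, 0.0706]
eef_rot: [0.21, 0.978, 0.0, 0.0]
ft_force: [-2.7, -0.3, 4.3]
width: 0.0211
grip_force: 22.0
```

>>> play_rows(
  increments="0 0 0 0 0 -0.0003 0;0 0 0 0 0 -0.0003 0.6;0 0 0 0 0 -0.0003 0.6;0 0 0 0 0 -0.0003 0.6;0 0 0 0 0 -0.0003 0.6;0 0 0 0 0 -0.0003 0.6;0 0 0 0 0 -0.0003 0.6;0 0 0 0 0 -0.0003 0.6",
)

```text
time: 23.7
ee_pos: [0.6313, 0.1448, 0.0703]
eef_rot: [0.21, 0.978, 0.0, -0.0]
ft_force: [0.1, -0.3, 0.0]
width: 0.0517
grip_force: 0.0
```

>>> play_rows(
  increments="0 0 0 0 0 -0.03 0.6;0 0 0 0 0 -0.07 0.8;0 0 0 0 0 -0.11 1;0 0 0 0 0 -0.13 1;0 0 0 0 0 -0.13 1;0 0 0 0 0 -0.13 1;0 0 0 0 0 -0.13 1;0 0 0 0 0 -0.13 1",
)

```text
time: 24.5
ee_pos: [0.6307, 0.1447, 0.1989]
eef_rot: [0.21, 0.978, -0.001, -0.001]
ft_force: [-0.8, -0.7, -0.1]
width: 0.0864
grip_force: 0.0
```

```bash
python3 - <<'E'
from h import *
c,T,s=still('w18.png'); print(edges(c,T,(.6315,.1446),.056,.065,.006)); go((.490,-.403,.2))
E
```

```text
(array([79.4117,  0.631 ,  0.1446]), array([0.6309, 0.1445]))
at [0.6308 0.1447 0.1991] [ 2.103e-01  9.776e-01 -4.000e-04 -8.000e-04] F [-0.89  0.14 -0.19] w 0.0867 t 24.55 -> tool [-9.690e-02 -5.572e-01 -3.000e-04]
```

Medium is within 1 mm. Next I go over the large pot to measure it.

>>> play_rows(
  increments="0 0 0 -0.05 -0.28 0 1;0 0 0 -0.05 -0.28 0 1;0 0 0 -0.05 -0.28 0 1;0 0 0 -0.05 -0.28 0 1;0 0 0 -0.05 -0.28 0 1;0 0 0 -0.05 -0.28 0 1;0 0 0 -0.0725 -0.412 0 1;0 0 0 -0.0807 -0.4644 0 1",
)

```text
time: 25.35
ee_pos: [0.5355, -0.2289, 0.1999]
eef_rot: [0.21, 0.978, 0.0, -0.0]
ft_force: [1.3, -0.1, 0.2]
width: 0.0871
grip_force: 0.0
```

>>> play_rows(
  increments="0 0 0 -0.0162 -0.0926 0 1;0 0 0 -0.0162 -0.0926 0 1;0 0 0 -0.0162 -0.0926 0 1;0 0 0 -0.0162 -0.0926 0 1;0 0 0 -0.0162 -0.0926 0 1;0 0 0 -0.0162 -0.0926 0 1;0 0 0 -0.0162 -0.0926 0 1;0 0 0 -0.0162 -0.0926 0 1",
)

```text
time: 26.15
ee_pos: [0.5133, -0.318, 0.2003]
eef_rot: [0.21, 0.978, 0.0, 0.0]
ft_force: [-0.0, 0.5, -0.0]
width: 0.0874
grip_force: 0.0
```

```bash
python3 - <<'E'
from h import *
c,T,s=still('w19.png'); c,T,s=still('w19.png'); print(s['joint_positions'].round(2),edges(c,T,(.4895,-.403),.06,.07,.007),edges(c,T,(.4895,-.403),.057,.07,.007)); go((.391,-.2395,.15))
x=np.round(proj(c,[.4895,-.403,.07],T)[0]).astype(int);print(x)
cv2.imwrite('pics/w19c.png',cv2.resize(c['color'][max(0,x[1]-100):x[1]+100,x[0]-100:x[0]+100,::-1],(600,600),interpolation=2))
E
```

```text
[ 0.09  0.31  0.48  1.58 -0.15  1.29  1.74] (array([68.156 ,  0.4895, -0.405 ]), array([ 0.4898, -0.4051])) (array([71.7694,  0.489 , -0.4035]), array([ 0.4888, -0.4038]))
at [ 0.5131 -0.3184  0.2004] [2.100e-01 9.777e-01 1.000e-04 1.000e-04] F [-1.15 -0.94  0.15] w 0.0866 t 26.25 -> tool [0.1437 0.0217 0.0504]
[204 250]
```

The move fell short because the rows ran out. I'll finish it and measure from directly above.

>>> play_rows(
  increments="0 0 0 -0.0137 -0.0877 0 1;0 0 0 -0.0137 -0.0877 0 1;0 0 0 -0.0137 -0.0877 0 1;0 0 0 -0.0137 -0.0877 0 1;0 0 0 -0.0137 -0.0877 0 1;0 0 0 -0.0137 -0.0877 0 1;0 0 0 -0.0137 -0.0877 0 1",
)

```text
time: 26.95
ee_pos: [0.49, -0.4033, 0.2004]
eef_rot: [0.209, 0.978, 0.0, 0.0]
ft_force: [-0.1, -0.7, 0.3]
width: 0.0868
grip_force: 0.0
```

```bash
python3 - <<'E'
from h import *
c,T,s=still('w20.png'); c,T,s=still('w20.png'); print(edges(c,T,(.4895,-.403),.06,.07,.007),edges(c,T,(.4895,-.403),.057,.07,.007)); go((.391,-.2395,.15))
x=np.round(proj(c,[.4895,-.404,.07],T)[0]).astype(int);print(x)
cv2.imwrite('pics/w20c.png',cv2.resize(c['color'][max(0,x[1]-100):x[1]+100,x[0]-100:x[0]+100,::-1],(600,600),interpolation=2))
E
```

```text
(array([72.3088,  0.4895, -0.4055]), array([ 0.4896, -0.4054])) (array([75.2552,  0.49  , -0.406 ]), array([ 0.4895, -0.4055]))
at [ 0.4897 -0.4037  0.2004] [2.098e-01 9.777e-01 1.000e-04 1.000e-04] F [-0.78 -0.13  0.47] w 0.0874 t 27.05 -> tool [0.1574 0.1092 0.0504]
[322 232]
```

Large pot by wrist: (0.4896, -0.4054). On to the large lid.

>>> play_rows(
  increments="0 0 0 0.1574 0.1092 0.05 1;0 0 0 0.1574 0.1092 0.05 1;0 0 0 0.1574 0.1092 0.05 1;0 0 0 0.1574 0.1092 0.05 1;0 0 0 0.1574 0.1092 0.05 1;0 0 0 0.1574 0.1092 0.05 1;0 0 0 0.1574 0.1092 0.05 1;0 0 0 0.1574 0.1092 0.05 1",
)

```text
time: 27.85
ee_pos: [0.3915, -0.2411, 0.1508]
eef_rot: [0.211, 0.978, -0.0, 0.0]
ft_force: [-0.1, -0.5, 0.1]
width: 0.087
grip_force: 0.0
```

```bash
python3 - <<'E'
from h import *
c,T,s=still('w21.png'); c,T,s=still('w21.png'); print(s['joint_positions'].round(2),edges(c,T,(.392,-.2395),.066,.003,.008)); go((.391,-.2395,.009))
E
```

```text
[ 0.    0.01  0.46  2.   -0.    1.14  1.61] (array([79.888 ,  0.3905, -0.24  ]), array([ 0.3906, -0.2402]))
at [ 0.3912 -0.2409  0.1505] [ 2.108e-01  9.775e-01 -3.000e-04  1.000e-04] F [ 0.55 -0.3   0.23] w 0.0867 t 27.95 -> tool [0.0008 0.0013 0.1415]
```

>>> play_rows(
  increments="0 0 0 0.0007 0.0007 0.05 1;0 0 0 0.0007 0.0007 0.09 1;0 0 0 0.0007 0.0007 0.12 1;0 0 0 0.0007 0.0007 0.135 1;0 0 0 0.0007 0.0007 0.1415 1;0 0 0 0.0007 0.0007 0.1415 1;0 0 0 0.0007 0.0007 0.1415 1;0 0 0 0.0007 0.0007 0.1415 1",
)

```text
time: 28.75
ee_pos: [0.3912, -0.2395, 0.0098]
eef_rot: [0.21, 0.978, -0.0, 0.001]
ft_force: [-0.5, 0.5, 0.5]
width: 0.0871
grip_force: 0.0
```

```bash
python3 - <<'E'
from h import *
go((.391,-.2398,.009))
E
```

```text
at [ 0.3912 -0.2395  0.0098] [ 2.104e-01  9.776e-01 -0.000e+00  9.000e-04] F [-0.45  0.53  0.55] w 0.0871 t 28.75 -> tool [ 0.0001 -0.0004  0.0008]
```

>>> play_rows(
  increments="0 0 0 0 0 0 0;0 0 0 0 0 0 0;0 0 0 0 0 0 0;0 0 0 0 0 0 0;0 0 0 0 0 0 0;0 0 0 0 0 0 0;0 0 0 0 0 0 0;0 0 0 0 0 0 0",
  grip_force=25,
)

```text
time: 29.55
ee_pos: [0.3904, -0.2391, 0.0088]
eef_rot: [0.21, 0.978, 0.0, 0.0]
ft_force: [0.1, -1.2, -0.3]
width: 0.0307
grip_force: 0.0
```

>>> play_rows(
  increments="0 0 0 0 0 0 0;0 0 0 0 0 0 0;0 0 0 0 0 0 0;0 0 0 0 0 0 0;0 0 0 0 0 0 0;0 0 0 0 0 0 0",
)

```text
time: 30.15
ee_pos: [0.3904, -0.2391, 0.0088]
eef_rot: [0.21, 0.978, 0.0, -0.0]
ft_force: [-0.2, -0.6, 0.3]
width: 0.0213
grip_force: 25.0
```

>>> play_rows(
  increments="0 0 0 0 0 -0.01 0;0 0 0 0 0 -0.05 0;0 0 0 0 0 -0.1 0;0 0 0 0 0 -0.15 0;0 0 0 0 0 -0.17 0;0 0 0 0 0 -0.17 0;0 0 0 0 0 -0.17 0;0 0 0 0 0 -0.17 0",
)

```text
time: 30.95
ee_pos: [0.3895, -0.2387, 0.1775]
eef_rot: [0.21, 0.978, 0.0, -0.001]
ft_force: [-0.6, 0.4, -2.2]
width: 0.0211
grip_force: 25.0
```

```bash
python3 - <<'E'
from h import *
print(hand('w22.png',.066)); go((.4896,-.4054,.18))
E
```

```text
[[ 7.72742e+01 -1.00000e-03 -5.00000e-04  7.00000e-03]
 [ 7.72741e+01 -5.00000e-04 -5.00000e-04  8.00000e-03]
 [ 7.72364e+01 -1.00000e-03 -0.00000e+00  6.00000e-03]
 [ 7.69959e+01 -5.00000e-04 -0.00000e+00  6.00000e-03]
 [ 7.68599e+01 -5.00000e-04 -0.00000e+00  7.00000e-03]
 [ 7.67675e+01 -5.00000e-04 -5.00000e-04  7.00000e-03]]
at [ 0.3895 -0.2388  0.1774] [ 2.104e-01  9.776e-01  1.000e-04 -1.400e-03] F [ 0.02  0.49 -2.19] w 0.0209 t 31.0 -> tool [-0.1598 -0.1107 -0.003 ]
```

>>> play_rows(
  increments="0 0 0 -0.035 -0.024 0 0;0 0 0 -0.07 -0.048 0 0;0 0 0 -0.105 -0.072 0 0;0 0 0 -0.135 -0.093 0 0;0 0 0 -0.159 -0.1104 0 0;0 0 0 -0.159 -0.1104 0 0;0 0 0 -0.159 -0.1104 0 0;0 0 0 -0.159 -0.1104 0 0",
)

```text
time: 31.8
ee_pos: [0.4895, -0.4042, 0.1779]
eef_rot: [0.21, 0.978, 0.0, -0.001]
ft_force: [-0.6, -0.1, -1.5]
width: 0.0208
grip_force: 25.0
```

>>> play_rows(
  increments="0 0 0 0 0 0.03 0;0 0 0 0 0 0.06 0;0 0 0 0 0 0.08 0;0 0 0 0 0 0.088 0;0 0 0 0 0 0.088 0;0 0 0 0 0 0.088 0;0 0 0 0 0 0.088 0;0 0 0 0 0 0.088 0",
)

```text
time: 32.6
ee_pos: [0.4904, -0.4054, 0.0919]
eef_rot: [0.21, 0.978, -0.0, 0.001]
ft_force: [0.0, -0.3, -1.5]
width: 0.0209
grip_force: 25.0
```

```bash
python3 - <<'E'
from h import *
print(hand('w23.png',.066)[:3]); go((.4891,-.4048,.079))
E
```

```text
[[ 7.47913e+01 -1.00000e-03 -0.00000e+00  6.00000e-03]
 [ 7.47417e+01 -1.00000e-03 -5.00000e-04  7.00000e-03]
 [ 7.46885e+01 -5.00000e-04 -0.00000e+00  6.00000e-03]]
at [ 0.4904 -0.4054  0.0917] [ 2.103e-01  9.776e-01 -1.000e-04  6.000e-04] F [ 0.01  0.31 -2.16] w 0.0211 t 32.65 -> tool [0.0014 0.     0.0127]
```

>>> play_rows(
  increments="0 0 0 0.0006 0 0.003 0;0 0 0 0.0006 0 0.006 0;0 0 0 0.0006 0 0.008 0;0 0 0 0.0006 0 0.009 0;0 0 0 0.0006 0 0.009 0;0 0 0 0.0006 0 0.009 0;0 0 0 0.0006 0 0.009 0;0 0 0 0.0006 0 0.009 0",
)

```text
time: 33.45
ee_pos: [0.4895, -0.4049, 0.0819]
eef_rot: [0.21, 0.978, 0.0, 0.0]
ft_force: [0.6, 0.7, -2.2]
width: 0.0211
grip_force: 25.0
```

```bash
python3 - <<'E'
from h import *
print(hand('w24.png',.066)[:2]); go((.4891,-.4048,.079))
E
```

```text
[[ 7.50767e+01 -5.00000e-04 -5.00000e-04  8.00000e-03]
 [ 7.50472e+01 -1.00000e-03 -5.00000e-04  7.00000e-03]]
at [ 0.4895 -0.4049  0.0819] [2.103e-01 9.776e-01 0.000e+00 1.000e-04] F [ 0.15  0.95 -2.24] w 0.0209 t 33.5 -> tool [ 0.0004 -0.0001  0.0029]
```

>>> play_rows(
  increments="0 0 0 0.0003 0 0.001 0;0 0 0 0.0003 0 0.002 0;0 0 0 0.0003 0 0.0025 0;0 0 0 0.0003 0 0.0025 0;0 0 0 0.0003 0 0.0025 0",
)

```text
time: 34.0
ee_pos: [0.4891, -0.4047, 0.0793]
eef_rot: [0.21, 0.978, 0.0, -0.0]
ft_force: [0.2, 0.2, -2.1]
width: 0.0212
grip_force: 25.0
```

>>> play_rows(
  increments="0 0 0 0 0 0.0015 0;0 0 0 0 0 0.0015 0;0 0 0 0 0 0.0015 0",
)

```text
time: 34.3
ee_pos: [0.4893, -0.4049, 0.0788]
eef_rot: [0.21, 0.978, 0.0, 0.0]
ft_force: [-1.9, 3.9, 7.2]
width: 0.0211
grip_force: 25.0
```

>>> play_rows(
  increments="0 0 0 0 0 -0.0008 0;0 0 0 0 0 -0.0008 0.6;0 0 0 0 0 -0.0008 0.6;0 0 0 0 0 -0.0008 0.6;0 0 0 0 0 -0.0008 0.6;0 0 0 0 0 -0.0008 0.6;0 0 0 0 0 -0.0008 0.6;0 0 0 0 0 -0.0008 0.6",
)

```text
time: 35.1
ee_pos: [0.4892, -0.4048, 0.0786]
eef_rot: [0.21, 0.978, 0.0, 0.0]
ft_force: [-0.4, -0.2, -0.2]
width: 0.052
grip_force: 0.0
```

>>> play_rows(
  increments="0 0 0 0 0 -0.03 0.6;0 0 0 0 0 -0.07 0.8;0 0 0 0 0 -0.11 1;0 0 0 0 0 -0.13 1;0 0 0 0 0 -0.13 1;0 0 0 0 0 -0.13 1;0 0 0 0 0 -0.13 1;0 0 0 0 0 -0.13 1",
)

```text
time: 35.9
ee_pos: [0.4887, -0.4044, 0.2073]
eef_rot: [0.21, 0.978, 0.0, -0.001]
ft_force: [0.1, 0.7, -0.2]
width: 0.0866
grip_force: 0.0
```

```bash
python3 - <<'E'
from h import *
c,T,s=still('w25.png'); print(edges(c,T,(.4896,-.4054),.066,.073,.006)); go((.37,-.3,.25))
t=snap('top','t25.png')
for g,r,z in(((.521,.415),.046,.058),((.631,.144),.056,.065),((.49,-.404),.066,.073)): print(edges(t,None,g,r,z,.007))
cv2.imwrite('pics/t25v.png',t['color'][:,:,::-1])
E
```

```text
(array([78.4214,  0.4891, -0.4054]), array([ 0.4894, -0.4055]))
at [ 0.4888 -0.4044  0.2075] [ 2.103e-01  9.776e-01  3.000e-04 -8.000e-04] F [-0.31  0.26  0.43] w 0.0865 t 35.95 -> tool [ 0.1513  0.0464 -0.0422]
(array([80.    ,  0.522 ,  0.4145]), array([0.5218, 0.4142]))
(array([80.    ,  0.6325,  0.1445]), array([0.6321, 0.1446]))
(array([78.565,  0.489, -0.403]), array([ 0.4898, -0.4034]))
```

View pics/t25v.png

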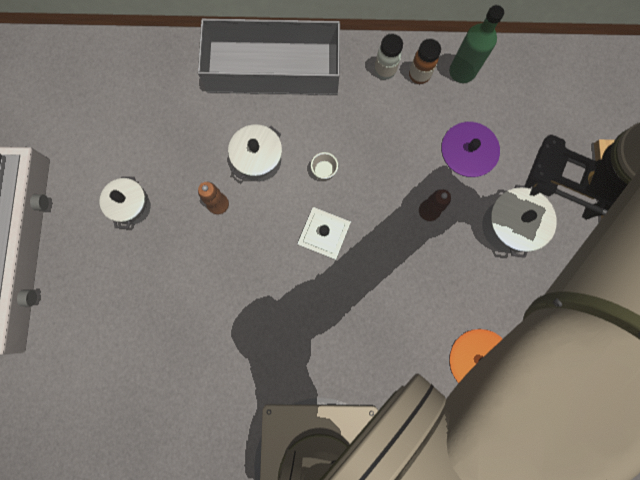

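All three lids lie flat on their own pots: small at (122,200), medium at (255,152) and large at (523,220). The mills, ramekin, square lid and look-alikes haven't moved, and the gripper is clear, so I'm handing in.

```bash
python3 -c "
from bench import *
print(close_job())"
```

```text
the job is handed in; nothing more can be done
None
```

All three round lids are on their matching pots, flat and within about 1 mm of centre by the wrist camera, and the job was handed in at about 36 s with the other objects where they were. The small lid was first gripped too high on its knob, so I set it back down and regripped it before placing.

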